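# Cover the white rings at the kit bench

### The job

The white rings must be kept from dust. Without picking anything up, first push the open drawer of white rings fully shut with the fingertips, then push the lid of the blue box of white rings down until it lies shut. Do not push the box out of its place, leave the drawer of red caps open just as it is, and do not disturb the other things on the bench.

Things in the scene. Friction and masses are not known exactly. Their poses are not given: they have to be found in the camera images.
- ring_unit: blue plastic drawer unit fixed to the bench, 150 mm deep (x), 130 wide (y), 75 high; origin: centre of its underside; x points from its front into the unit (pushing direction), z up. Its one grey drawer runs out of the front. Its drawer is full of white rings (27 mm stacks seen from above).
- ring_drawer (a joint): opening of the white-ring drawer, m: 0 fully shut, up to 0.10, starts 0.05 to 0.085; friction about 1.5 N plus damping 4 N per m/s, no spring, stays where left.
- ring_front (a point): centre of the flat outer face of the white-ring drawer's front panel, on the drawer, 38 mm above the bench; the panel is 124 mm wide, 62 high (from 7 to 69 mm above the bench), 8 thick, with no handle; x points in the pushing direction. When shut this point is 75 mm in front of the unit's origin.
- cap_unit: blue plastic drawer unit fixed to the bench, 150 mm deep (x), 130 wide (y), 75 high; origin: centre of its underside; x points from its front into the unit (pushing direction), z up. Its one grey drawer runs out of the front. Its drawer is full of red caps. To be left open as found.
- cap_drawer (a joint): opening of the red-cap drawer, m, as for the ring drawer.
- cap_front (a point): centre of the front panel's outer face of the red-cap drawer, as ring_front.
- ring_box: blue stock box full of white rings, standing loose on the bench, 140 x 140 mm, 80 high, about 0.9 kg with its lid; origin: centre of its underside, z up, x towards its hinge side (away from the robot). Its white lid stands part open.
- box_lid (a joint): angle of the box's lid, rad: 0 shut, flat on the rim; 1.57 upright; starts 0.85 to 1.25. The hinge is stiff (about 0.14 N m): the lid stays where it is left and must be pushed all the way down.
- lid_hinge (a point): middle of the lid's hinge line, 80 mm above the bench, 70 mm in x from the box's origin; fixed to the lid: y runs along the hinge line; x lies in the lid and points from the free edge to the hinge, z is the normal of its upper (outer) face.
- lid_edge (a point): middle of the lid's free edge on its upper (outer) face: 146 mm from the hinge line. The white lid is 150 mm wide and 6 thick (the hinge line is at its under face); a black tab 40 mm wide sticks out 10 mm beyond this edge. Axes as lid_hinge.
- glue_a: small white glue bottle with orange nozzle, 32 mm diameter, 102 high, standing; origin under its centre. Bystander.
- glue_b: small white glue bottle with grey nozzle, 32 mm diameter, 102 high, standing; origin under its centre. Bystander.
- pliers: pliers with red and black handles, lying, 142 mm long, 58 wide, 14 high; origin under the pivot; handles towards +x of its frame. Bystander.
- ring_stack: stack of white rings, 44 mm diameter, 32 high; origin under its centre. Bystander.
- magnets: steel cylinder of stacked magnets, 24 mm diameter, 30 high; origin under its centre. Bystander.
- screwdriver: screwdriver lying, handle to -x of its frame. Bystander.
- cap_jar: small jar with red lid, 50 mm diameter, 55 high; origin under its centre. Bystander.
Things that resemble listed ones, but are neither listed nor needed, are in the scene too. Leave any orange look-alike of the ring_unit alone.

How it is judged:
By the outcome, as a careful person would: the job done as asked, in the order asked, and still so for the second after the job is handed in, with the robot touching nothing.
It also fails if it takes over 48 s, if anything falls off the work surface, if the arm or the gripper's body presses on something with over 40 N, if the wrist force passes 120 N, or if a joint passes its speed limit or range.

### The arm

A 6-joint arm with a two-finger parallel gripper is mounted at the origin on the work surface. World frame = base frame: x ahead of the robot, y to its left, z up, the work surface at z = 0. Lengths are in mm, angles in degrees, forces in N, time in s.
With the tool pointing down it reaches from about 300 to 775 mm from the base axis. Payload 14.6 kg.
Tool frame: the origin (TCP) lies at the very end of the fingers, on their centre line; the grasp point (between the pads) lies 19 mm behind it; z points along the fingers, y is the line along which they close (so a half turn about z gives the same grasp; the last joint's range is limited). The gripper opens to 85 mm and grips with 20 to 120 N. Pads are 22 mm wide; open, the fingers measure 114 mm over their backs; the gripper's body (76 mm by 85 mm) begins 54 mm behind the grasp point. The pads swing forward as they close: fully open they stand 13 mm farther back than shut.
Start: joints at [59.439, 17.183, 87.147, -0, 75.671, -3.816], TCP at [247.513, 491.148, 231.281] pointing down, gripper open.
Joint ranges: [-173.82, 173.82], [-45.26, 126.66], [13.44, 144.39], [-59.66, 239.66], [0, 175.72], [-146.38, 146.38]. Speed limits (degrees/s): [127.2, 127.2, 147.25, 180, 180, 180].

### API

Orientations are given as a 3x3 rotation matrix whose columns are the frame's x, y, z axes.
In Python, from workcell import robot gives the robot as it stands. The module is installed in compiled form; this text tells all that it offers.
- The arm moves only by the tool servo_tool, never from a script. Its argument "increments" is text: rows parted by semicolons, each of 7 numbers parted by spaces: the turn, a rotation vector about the tool's x, y, z in rad, then the shift along the tool's x, y, z in mm, then the opening, from 0 (shut) to 1 (fully open). In form: rx ry rz dx dy dz jaw; .... A call has 1 to 10 rows; each row shifts and turns the commanded pose from where the row before left it, along the tool's axes as they then stand; what a row does not reach is not made up. A row lasts 1/12 s, in which the tool goes at most 41.7 mm and 7.16 degrees, less where a joint would pass 70% of its speed; a pose out of reach is approached as far as the arm can. A call is refused whole if a number of a shift passes 41.7 or a number of a turn 0.125, either way. A call with a gripper value outside its range is refused whole. The fingers move at their own pace and stop on an object; "newtons" is the grip in N (left out, the last holds). Time passes only in rows, so rows that do not move let the fingers close. It gives the time, the measured TCP pose, the force, the opening and the grip force at its end, in the units of the state.
- robot.get_obs(): the state, without advancing time (a new reading comes with each control period).
- robot.capture(name): name is "side" or "top" or "wrist"; returns a dict with "pixels" (420x560x3 uint8, red, green, blue), "mtx" (3x3 intrinsics, pixels), "dist_coeffs" ([k1, k2, p1, p2, k3] as OpenCV has them; the pictures are not rectified), "R" (3x3) and "t" (3): a world point X has camera coordinates R X + t; the wrist camera has in their place "hand_eye" (4x4, takes a point from camera to tool coordinates, whose origin is the TCP and whose axes are the flange's). Camera axes: x right, y down, z forward; pixel columns grow to the right and rows downward; lengths in mm; the calibration is good to about 2 mm. A picture is of the moment at which its call begins: read the wrist's pose just before it. There is no depth.
- robot.hand_in(): hands the job in; it is judged then, once.
Trained networks look in the newest picture that a camera, given by its name, has taken for a name from the list of things; names that differ only in an ending like _2 or _b are one class to them, and where a whole thing is asked for, a point or a joint stands for the part that bears it (a point fixed in the world has none). Each returns a list of dicts, best first, with "confidence" (0 to 1); they miss things now and then, are a little off and sometimes report something else, mostly with a low value. They report only what shows in the picture. A call takes as long as a camera call. They do not tell look-alikes from the thing itself.
- robot.boxes_of(camera, thing): "position" ([column, row] as shares, 0 to 1, of the picture: columns of its width, rows of its height, amid what is visible of it).
The state is a dict: "t": time; "q": joint angles; "dq": joint speeds; "effort": joint torques, N m; "tcp_pos": TCP position; "orientation": TCP orientation; "contact_force": force on the tool from outside, world axes, zero at the start; "wrist_torque": the same for the moment, N m; "finger_gap": opening from 0.0 (shut) to 1.0 (fully open); "finger_force": force on a finger pad.
Only numpy, scipy, OpenCV 4.12 (cv2) and the standard library are available. Lean on these libraries where they do the work, as an engineer would, in place of code of your own. Each camera call takes 0.05 s, during which the arm holds its last target. There are 200 camera calls.

## Working session

There is one attempt and no reset: what is moved stays moved. The work goes in short steps, Python scripts to look and compute and a tool call to move; the robot and the scene stay as the last step left them, time stands still between calls to the robot, and variables do not carry over. Pictures are saved under pics/ and viewed, at most 10 in all, crops included, and the job is handed in when it is done.

Besides the shell and the picture viewer there is one more tool, called after "Call:" as name(argument=value, ...) on one line, values as JSON. servo_tool: Moves the arm, as the interface text tells. Its arguments: {"type":"object","properties":{"increments":{"type":"string"},"newtons":{"type":"number"}},"required":["increments"]}

```bash
mkdir -p pics
cat > h.py <<'E'
import numpy as np, cv2
from workcell import robot
def cap(n,f=None):
    c=robot.capture(n)
    if f: cv2.imwrite(f'pics/{f}.png',cv2.cvtColor(c['pixels'],cv2.COLOR_RGB2BGR))
    return c
def ray(c,uv):
    p=cv2.undistortPoints(np.array([[uv]],float),np.array(c['mtx']),np.array(c['dist_coeffs']))[0,0]
    R=np.array(c['R']);t=np.array(c['t']).ravel()
    return -R.T@t, R.T@np.array([p[0],p[1],1])
def onz(c,uv,z):
    o,d=ray(c,uv); return o+d*(z-o[2])/d[2]
def proj(c,X):
    return cv2.projectPoints(np.array(X,float).reshape(-1,1,3),cv2.Rodrigues(np.array(c['R']))[0],np.array(c['t'],float),np.array(c['mtx']),np.array(c['dist_coeffs']))[0].reshape(-1,2)
E
python3 - <<'E'
from h import *
np.set_printoptions(precision=1,suppress=True)
for n in ('top','side'):
    c=cap(n,n+'1')
    print(n, ray(c,(280,210)))
    for th,z in (('ring_unit',75),('cap_unit',75),('ring_front',69),('ring_drawer',60),('cap_front',69),('ring_box',80),('lid_edge',150),('box_lid',130),('glue_a',100),('pliers',10),('ring_stack',30),('magnets',30),('screwdriver',15),('cap_jar',55)):
        for b in robot.boxes_of(n,th)[:3]:
            uv=np.array(b['position'])*[560,420]; print(th,uv,round(b['confidence'],2),onz(c,uv,z))
print(robot.get_obs()['t'],robot.get_obs()['orientation'])
E
```

```text
top (array([ 316.5,   -0.3, 1572.6]), array([ 0.2, -0. , -1. ]))
ring_unit [248.2 274.9] 0.92 [447.   92.8  75. ]
ring_unit [381.4 238.9] 0.74 [ 525.1 -286.3   75. ]
cap_unit [174.3 234.3] 0.94 [573.9 295.3  75. ]
ring_front [377.  265.4] 0.72 [ 452.3 -267.7   69. ]
ring_front [239.1 304.8] 0.71 [367.2 121.9  69. ]
ring_front [382.7 236.7] 0.61 [ 532.  -291.7   69. ]
ring_drawer [378.7 263.2] 0.94 [ 458.9 -274.8   60. ]
ring_drawer [244.6 300.6] 0.61 [378. 107.  60.]
cap_front [175.6 264.8] 0.66 [488.3 294.5  69. ]
cap_front [440.2 200.2] 0.45 [ 627.1 -465.    69. ]
ring_box [283.7 198.4] 0.71 [657.6 -19.1  80. ]
lid_edge [283.7 175.2] 0.73 [706.9 -22.2 150. ]
box_lid [278.7 172.9] 0.8 [719.7  -9.1 130. ]
glue_a [325.6 187.8] 0.6 [ 676.4 -138.9  100. ]
glue_a [224.7 201.5] 0.58 [654.3 147.5 100. ]
pliers [438.6 202.5] 0.91 [ 632.7 -477.6   10. ]
ring_stack [104.  287.7] 0.79 [440.8 505.1  30. ]
ring_stack [279.1 155.6] 0.74 [801.2 -14.   30. ]
magnets [104.5 227.3] 0.53 [614.9 505.3  30. ]
screwdriver [480.6 268.7] 0.59 [ 430.7 -571.4   15. ]
cap_jar [276.7 157. ] 0.76 [789.6  -6.5  
[... 526 characters left out ...]
ing_drawer [321.  173.7] 0.35 [ 530.1 -265.9   60. ]
cap_front [292.5 310.5] 0.71 [501.4 319.8  69. ]
ring_box [265. 220.] 0.93 [658.3  19.4  80. ]
lid_edge [250.1 190.2] 0.8 [717.9 -30.8 150. ]
box_lid [250.3 189.7] 0.64 [725.2 -54.2 130. ]
glue_a [251.7 258.3] 0.52 [649.9 195.  100. ]
pliers [299.6 148.7] 0.56 [ 647.4 -454.7   10. ]
ring_stack [319.8 174.8] 0.61 [ 538.1 -294.1   30. ]
ring_stack [300.5 390.8] 0.59 [437.3 513.9  30. ]
magnets [229.2 377.7] 0.67 [616.8 522.1  30. ]
screwdriver [360.9 141.7] 0.63 [ 418.6 -547.2   15. ]
screwdriver [253.8 190.8] 0.45 [ 753.2 -172.1   15. ]
cap_jar [227.2 218.8] 0.82 [785.9  18.9  55. ]
1.5 [[-0.9  0.5 -0. ]
 [ 0.5  0.9 -0. ]
 [ 0.  -0.  -1. ]]
```

View pics/top1.png

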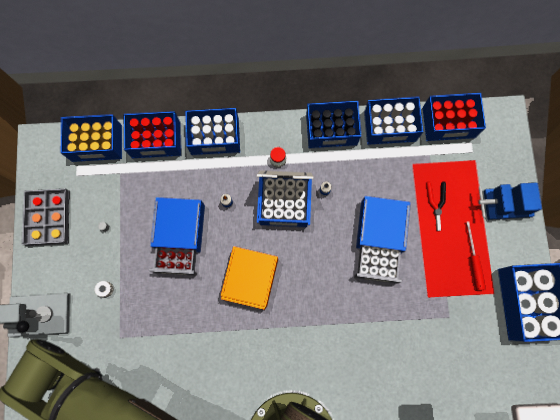

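View pics/side1.png

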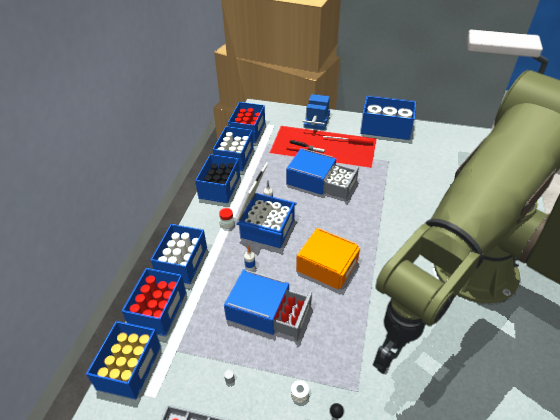

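The top view shows the ring unit at about (384,222) with its white-ring drawer at (379,263). The cap drawer is at (174,260), the orange look-alike at (249,278), and the box at (285,200) with its lid raised near row 175. I'll enlarge the targets to get their corners.

Run:
```python
import cv2,numpy as np
t=cv2.imread('pics/top1.png');s=cv2.imread('pics/side1.png')
f=lambda im,x,y,w,h:cv2.resize(im[y:y+h,x:x+w],(390,300),interpolation=cv2.INTER_CUBIC)
a=np.vstack([np.hstack([f(t,345,190,78,100)[:, :] if 0 else f(t,325,190,130,100),f(t,235,155,104,80)]),np.hstack([f(s,270,135,104,80),f(s,225,170,104,80)])])
cv2.imwrite('pics/crop1.png',a)
```

```text
(no output)
```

View pics/crop1.png

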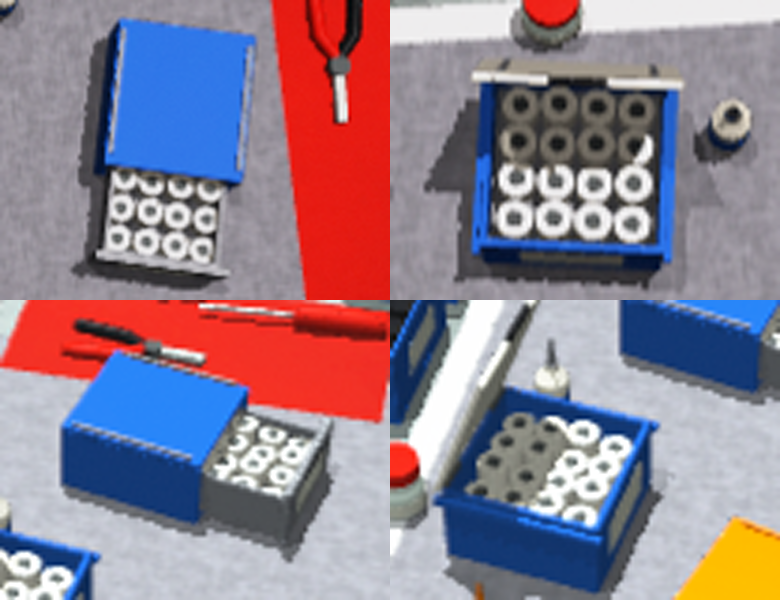

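Run:
```python
from h import *
from scipy.optimize import least_squares
np.set_printoptions(precision=1,suppress=True)
c=cap('top');s=cap('side')
A=lambda u,v:(325+u/3,190+v/3)
print('unit top',*[onz(c,A(*p),75) for p in((118,20),(254,35),(242,184),(103,167))])
print('panel',*[onz(c,A(*p),69) for p in((97,260),(228,275))])
B=lambda u,v:(235+(u-390)/3.75,155+v/3.75)
S=lambda u,v:(225+(u-390)/3.75,170+(v-300)/3.75)
# box rim corners: top view front-left, front-right ; side view: front-left(648+..), etc
obs=[(c,B(473,250),(-70,70,80)),(c,B(662,267),(-70,-70,80)),(s,S(602,537),(-70,70,80)),(s,S(658,425),(-70,-70,80)),(s,S(438,497),(70,70,80))]
def R(a):return np.array([[np.cos(a),-np.sin(a)],[np.sin(a),np.cos(a)]])
def W(p,X): X=np.array(X,float); return np.r_[R(p[2])@X[:2]+p[:2],X[2]]
r=least_squares(lambda p:np.concatenate([proj(k,W(p,X))[0]-uv for k,uv,X in obs]),[657,-20,-.05],x_scale=[10,10,.1],loss='soft_l1')
print('box',r.x,r.x[2]*57.3,'\n',r.fun.reshape(-1,2))
for th in np.arange(.8,1.31,.1):
    L=lambda l,y,n:(70-l*np.cos(th)+n*np.sin(th),y,80+l*np.sin(th)+n*np.cos(th))
    q=[(proj(c,W(r.x,L(146,y,n)))[0]-[235,155])*3.75+[390,0] for y in(75,-75) for n in(0,6)]
    q2=[(proj(s,W(r.x,L(146,y,n)))[0]-[225,170])*3.75+[390,300] for y in(75,-75) for n in(0,6)]
    print(round(th,2),*q,'|',*q2)
```

```text
unit top [ 649.6 -249.7   75. ] [ 627.  -376.7   75. ] [ 486.2 -350.1   75. ] [ 509.7 -222.8   75. ]
panel [ 424.3 -210.2   69. ] [ 403.6 -329.4   69. ]
box [655.6 -16.9  -0.1] -6.7933498503259555 
 [[-0.3  0.2]
 [-1.3 -1.6]
 [ 0.1 -0.4]
 [ 0.1 -0.1]
 [ 2.1 -0.9]]
0.8 [461.1 170.4] [461.2 163.2] [672.9 182.2] [673.5 175. ] | [553.  436.8] [547.8 431.6] [618.9 319.3] [614.1 314.4]
0.9 [461.4 152.2] [461.6 144.5] [674.3 164.1] [674.9 156.4] | [539.6 424.6] [533.9 419.7] [606.6 307.6] [601.2 302.9]
1.0 [461.9 133. ] [462.1 124.9] [675.7 144.9] [676.3 136.8] | [525.1 413.1] [518.9 408.5] [593.1 296.6] [587.4 292.3]
1.1 [462.6 113. ] [462.9 104.6] [677.1 124.8] [677.6 116.4] | [509.6 402.4] [503.1 398.3] [578.8 286.5] [572.7 282.6]
1.2 [463.4  92.3] [463.8  83.8] [678.4 104.2] [678.9  95.6] | [493.4 392.8] [486.6 389.1] [563.7 277.5] [557.3 274. ]
1.3 [464.4  71.4] [464.8  62.8] [679.7  83.2] [680.2  74.6] | [476.7 384.3] [469.7 381.1] [548.  269.5] [541.5 266.5]
```

Call:
servo_tool(increments="0 0 0.124 0 0 0 0; 0 0 0.124 0 0 0 0; 0 0 0.124 0 0 0 0; 0 0 0.124 0 0 0 0; 0 0 0.124 0 0 0 0; 0 0 0.124 0 0 0 0; 0 0 0.124 0 0 0 0; 0 0 0.124 0 0 0 0; 0 0 0.124 0 0 0 0; 0 0 0.124 0 0 0 0")

```text
t: 2.43
tcp_pos: [247.5, 491.2, 231.3]
orientation: [[0.142, 0.99, 0.0], [0.99, -0.142, 0.0], [0.0, 0.0, -1.0]]
contact_force: [-0.5, 0.2, -0.0]
finger_gap: -0.002
finger_force: 0.0
```

Call:
servo_tool(increments="0 0 0.03 -36 22 0 0; 0 0 0 -36 22 0 0; 0 0 0 -36 22 0 0; 0 0 0 -36 22 0 0; 0 0 0 -36 22 0 0; 0 0 0 -36 22 0 0; 0 0 0 -36 22 0 0; 0 0 0 -36 22 0 0; 0 0 0 -36 22 0 0; 0 0 0 -36 22 0 0")

```text
t: 3.27
tcp_pos: [404.5, 103.1, 231.6]
orientation: [[0.165, 0.986, 0.001], [0.986, -0.165, 0.0], [0.0, 0.001, -1.0]]
contact_force: [0.6, 0.4, -0.6]
finger_gap: -0.003
finger_force: 0.0
```

Call:
servo_tool(increments="0 0 0.006 -37 0 8 0; 0 0 0 -37 0 8 0; 0 0 0 -37 0 8 0; 0 0 0 -37 0 8 0; 0 0 0 -37 0 8 0; 0 0 0 -37 0 8 0; 0 0 0 -37 0 8 0; 0 0 0 -37 0 8 0; 0 0 0 -37 0 8 0; 0 0 0 -33 0 8 0")

```text
t: 4.1
tcp_pos: [341.0, -257.7, 151.1]
orientation: [[0.172, 0.985, 0.0], [0.985, -0.172, -0.001], [-0.0, 0.001, -1.0]]
contact_force: [0.7, 1.3, -0.0]
finger_gap: -0.004
finger_force: 0.0
```

Run:
```python
from h import *
np.set_printoptions(precision=1,suppress=True)
o=robot.get_obs();print(o['tcp_pos'],o['q']);cap('wrist','w1');t=cap('top')['pixels'];s=cap('side')['pixels']
f=lambda im,x,y:cv2.resize(im[y:y+100,x:x+130],(390,300),interpolation=cv2.INTER_CUBIC)
w=cv2.resize(cv2.imread('pics/w1.png'),(400,300))
cv2.imwrite('pics/c2.png',np.hstack([w,cv2.cvtColor(f(t,325,190),cv2.COLOR_RGB2BGR)]))
```

```text
[ 341.  -257.7  151.1] [-42.    6.8 111.3  -0.   61.9 -32.1]
```

View pics/c2.png

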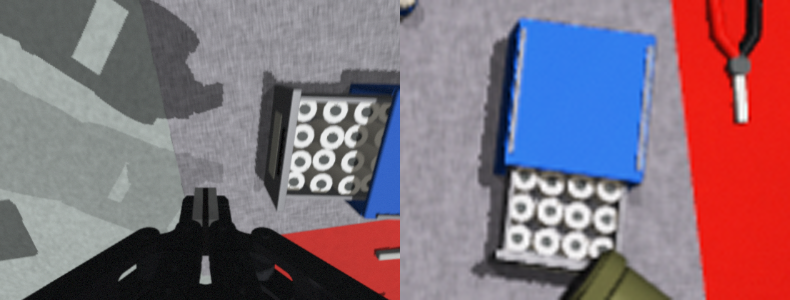

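The wrist view shows the drawer panel at about (283,150) with the fingertips clear in front of it. I'll descend and approach.

Call:
servo_tool(increments="0 0 0 0 0 28 0; 0 0 0 0 0 28 0; 0 0 0 0 0 28 0; 0 0 0 0 0 27 0; 0 0 0 0 0 0 0; 0 0 0 0 15 0 0; 0 0 0 0 15 0 0; 0 0 0 0 10 0 0; 0 0 0 0 0 0 0")

```text
t: 5.0
tcp_pos: [383.1, -262.6, 41.8]
orientation: [[0.17, 0.985, 0.002], [0.985, -0.17, -0.001], [-0.001, 0.002, -1.0]]
contact_force: [0.7, -1.1, -0.8]
finger_gap: 0.004
finger_force: 0.0
```

Call:
servo_tool(increments="0 0 0 0 5 0 0; 0 0 0 0 5 0 0; 0 0 0 0 5 0 0; 0 0 0 0 5 0 0; 0 0 0 0 5 0 0; 0 0 0 0 5 0 0; 0 0 0 0 5 0 0; 0 0 0 0 5 0 0")

```text
t: 5.67
tcp_pos: [421.0, -269.4, 40.2]
orientation: [[0.171, 0.985, -0.0], [0.985, -0.171, 0.0], [-0.0, -0.0, -1.0]]
contact_force: [-2.5, -0.6, 0.4]
finger_gap: -0.002
finger_force: 0.9
```

Call:
servo_tool(increments="0 0 0 0 6 0 0; 0 0 0 0 6 0 0; 0 0 0 0 6 0 0; 0 0 0 0 6 0 0; 0 0 0 0 6 0 0; 0 0 0 0 6 0 0; 0 0 0 0 6 0 0; 0 0 0 0 3 0 0; 0 0 0 0 3 0 0; 0 0 0 0 0 0 0")

```text
t: 6.5
tcp_pos: [468.4, -277.5, 40.3]
orientation: [[0.171, 0.985, 0.0], [0.985, -0.171, -0.0], [-0.0, 0.0, -1.0]]
contact_force: [0.6, 0.1, -0.4]
finger_gap: -0.0
finger_force: 0.0
```

Call:
servo_tool(increments="0 0 0 0 3 0 0; 0 0 0 0 3 0 0; 0 0 0 0 2 0 0; 0 0 0 0 1 0 0; 0 0 0 0 0 0 0")

```text
t: 6.92
tcp_pos: [477.0, -279.0, 40.3]
orientation: [[0.171, 0.985, 0.0], [0.985, -0.171, -0.0], [-0.0, 0.0, -1.0]]
contact_force: [-0.0, 0.5, -0.4]
finger_gap: -0.004
finger_force: 0.0
```

Call:
servo_tool(increments="0 0 0 0 2 0 0; 0 0 0 0 2 0 0; 0 0 0 0 1 0 0; 0 0 0 0 1 0 0")

```text
t: 7.25
tcp_pos: [481.2, -279.8, 40.2]
orientation: [[0.171, 0.985, -0.004], [0.985, -0.171, 0.001], [0.001, -0.004, -1.0]]
contact_force: [-24.9, 2.9, 14.6]
finger_gap: -0.002
finger_force: 12.3
```

Call:
servo_tool(increments="0 0 0 0 1 0 0; 0 0 0 0 1 0 0; 0 0 0 0 1 0 0")

```text
t: 7.5
tcp_pos: [481.4, -279.8, 40.1]
orientation: [[0.171, 0.985, -0.011], [0.985, -0.171, 0.004], [0.002, -0.011, -1.0]]
contact_force: [-50.1, 8.1, 31.8]
finger_gap: -0.003
finger_force: 26.5
```

It has hit the stop, so the drawer is shut. I'll back off and check it.

Call:
servo_tool(increments="0 0 0 0 -4 0 0; 0 0 0 0 -10 0 0; 0 0 0 0 -25 0 0; 0 0 0 0 -25 0 0; 0 0 0 0 0 -40 0; 0 0 0 0 0 -40 0; 0 0 0 0 0 -40 0; 0 0 0 0 0 -40 0; 0 0 0 0 0 -40 0; 0 0 0 0 0 -40 0")

```text
t: 8.33
tcp_pos: [422.4, -269.3, 282.7]
orientation: [[0.171, 0.985, 0.001], [0.985, -0.171, -0.0], [-0.0, 0.001, -1.0]]
contact_force: [0.2, 0.4, -0.5]
finger_gap: 0.005
finger_force: 0.0
```

Run:
```python
from h import *
np.set_printoptions(precision=1,suppress=True)
cap('wrist','w3');t=cap('top')['pixels'];s=cap('side')['pixels']
f=lambda im,x,y,w=130,h=100:cv2.cvtColor(cv2.resize(im[y:y+h,x:x+w],(390,300),interpolation=cv2.INTER_CUBIC),cv2.COLOR_RGB2BGR)
w=cv2.resize(cv2.imread('pics/w3.png'),(390,300))
cv2.imwrite('pics/c3.png',np.vstack([np.hstack([w,f(t,325,190)]),np.hstack([f(t,235,155,104,80),f(s,270,135,104,80)])]))
```

```text
(no output)
```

View pics/c3.png

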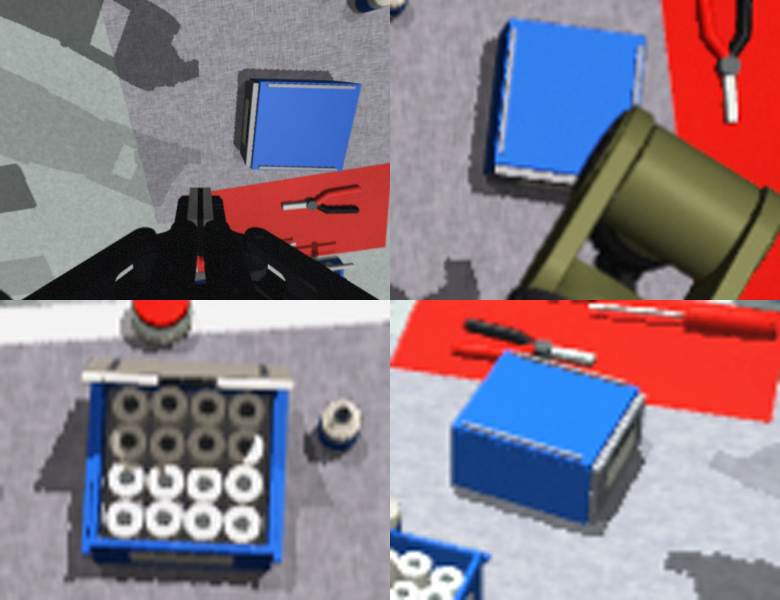

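The drawer is fully shut: no grey gap shows in the crop at (540,172). The box is unmoved, with its lid edge at (185,380) in the crop. Next I'll go over and behind the lid.

Call:
servo_tool(increments="0 0 -0.05 27 28 0 0; 0 0 0 28 28 0 0; 0 0 0 28 28 0 0; 0 0 0 28 28 0 0; 0 0 0 28 28 0 0; 0 0 0 28 28 0 0; 0 0 0 28 28 0 0; 0 0 0 28 28 0 0; 0 0 0 28 28 0 0; 0 0 0 28 28 0 0")

```text
t: 9.32
tcp_pos: [736.6, -26.7, 278.6]
orientation: [[0.122, 0.993, -0.002], [0.993, -0.122, 0.0], [0.0, -0.002, -1.0]]
contact_force: [0.6, -0.1, 1.2]
finger_gap: 0.002
finger_force: 0.0
```

Call:
servo_tool(increments="0 0 0 0 0 20 0; 0 0 0 0 0 20 0; 0 0 0 0 0 20 0; 0 0 0 0 0 20 0; 0 0 0 0 0 0 0")

```text
t: 9.73
tcp_pos: [734.1, -28.0, 193.7]
orientation: [[0.121, 0.993, -0.009], [0.993, -0.121, 0.001], [-0.0, -0.009, -1.0]]
contact_force: [-0.2, 0.5, -0.8]
finger_gap: -0.001
finger_force: 0.0
```

Run:
```python
from h import *
s=cap('side')['pixels'];w=cap('wrist')['pixels']
a=np.hstack([cv2.resize(s[120:270,180:360],(420,350),interpolation=cv2.INTER_CUBIC),cv2.resize(w,(380,350))])
cv2.imwrite('pics/c4.png',cv2.cvtColor(a,cv2.COLOR_RGB2BGR))
```

```text
(no output)
```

View pics/c4.png

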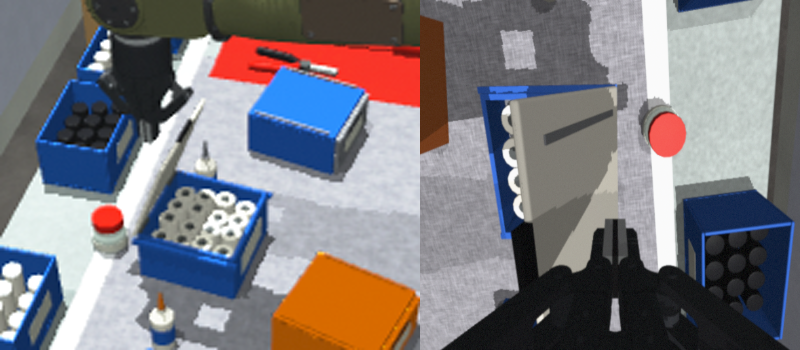

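The fingertips are at about (148,130) in the left half, clear behind the raised lid at (180,130). I'll pull the lid over along its arc.

Call:
servo_tool(increments="0 0 0 0 -8 0 0; 0 0 0 0 -8 0 0; 0 0 0 0 -5 0 0; 0 0 0 0 -5 0 0; 0 0 0 0 -8 3 0; 0 0 0 0 -8 3 0; 0 0 0 0 -8 4 0; 0 0 0 0 -8 4 0")

```text
t: 10.5
tcp_pos: [677.9, -21.3, 187.2]
orientation: [[0.122, 0.993, 0.002], [0.993, -0.122, -0.0], [-0.0, 0.002, -1.0]]
contact_force: [1.6, -1.2, 0.5]
finger_gap: -0.001
finger_force: 0.4
```

Call:
servo_tool(increments="0 0 0 0 -7 5 0; 0 0 0 0 -7 5 0; 0 0 0 0 -6 6 0; 0 0 0 0 -6 6 0; 0 0 0 0 -5 7 0; 0 0 0 0 -5 7 0; 0 0 0 0 -4 8 0; 0 0 0 0 -4 8 0")

```text
t: 11.17
tcp_pos: [634.1, -15.9, 133.8]
orientation: [[0.122, 0.993, 0.0], [0.993, -0.122, -0.0], [0.0, 0.0, -1.0]]
contact_force: [-0.2, -0.9, 0.8]
finger_gap: 0.001
finger_force: 0.4
```

Call:
servo_tool(increments="0 0 0 0 -3 8 0; 0 0 0 0 -3 8 0; 0 0 0 0 -2 8 0; 0 0 0 0 -1 8 0; 0 0 0 0 0 6 0; 0 0 0 0 0 3 0; 0 0 0 0 0 0 0")

```text
t: 11.75
tcp_pos: [625.2, -14.8, 92.3]
orientation: [[0.122, 0.993, -0.001], [0.993, -0.122, 0.0], [-0.0, -0.001, -1.0]]
contact_force: [0.1, -1.1, -0.0]
finger_gap: 0.003
finger_force: 0.0
```

Call:
servo_tool(increments="0 0 0 0 0 2 0; 0 0 0 0 0 1 0; 0 0 0 0 0 1 0; 0 0 0 0 0 0 0")

```text
t: 12.08
tcp_pos: [625.5, -14.8, 89.3]
orientation: [[0.122, 0.993, 0.0], [0.993, -0.122, -0.0], [0.0, 0.0, -1.0]]
contact_force: [0.3, 0.1, -0.4]
finger_gap: 0.002
finger_force: 0.0
```

Call:
servo_tool(increments="0 0 0 0 0 1 0; 0 0 0 0 0 1 0; 0 0 0 0 0 1 0; 0 0 0 0 0 0 0")

```text
t: 12.42
tcp_pos: [625.4, -14.8, 86.5]
orientation: [[0.122, 0.993, 0.0], [0.993, -0.122, 0.0], [0.0, 0.0, -1.0]]
contact_force: [-0.7, 0.4, 3.0]
finger_gap: -0.003
finger_force: 1.4
```

Call:
servo_tool(increments="0 0 0 0 0 1 0; 0 0 0 0 0 0 0")

```text
t: 12.58
tcp_pos: [625.5, -14.8, 86.4]
orientation: [[0.122, 0.993, 0.001], [0.993, -0.122, -0.0], [-0.0, 0.001, -1.0]]
contact_force: [-6.1, -0.2, 11.5]
finger_gap: -0.003
finger_force: 5.7
```

Call:
servo_tool(increments="0 0 0 0 0 -3 0; 0 0 0 0 0 -10 0; 0 0 0 0 0 -35 0; 0 0 0 0 0 -40 0; 0 0 0 0 0 -40 0; 0 0 0 0 -40 -5 0; 0 0 0 0 -40 0 0; 0 0 0 0 -40 0 0; 0 0 0 0 -40 0 0; 0 0 0 0 0 0 0")

```text
t: 13.42
tcp_pos: [460.8, 5.5, 218.0]
orientation: [[0.121, 0.993, -0.003], [0.993, -0.121, 0.0], [-0.0, -0.003, -1.0]]
contact_force: [0.6, -0.3, 0.2]
finger_gap: -0.002
finger_force: 0.0
```

Run:
```python
from h import *
s=cap('side')['pixels'];t=cap('top')['pixels']
a=np.hstack([cv2.resize(s[100:400,160:420],(400,460)),cv2.resize(t[120:320,80:500],(400,460))])
a=np.hstack([cv2.resize(s[120:340,200:380],(400,490),interpolation=cv2.INTER_CUBIC),cv2.resize(t[130:310,150:300],(400,490),interpolation=cv2.INTER_CUBIC)])
cv2.imwrite('pics/c5.png',cv2.cvtColor(a,cv2.COLOR_RGB2BGR))
```

```text
(no output)
```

View pics/c5.png

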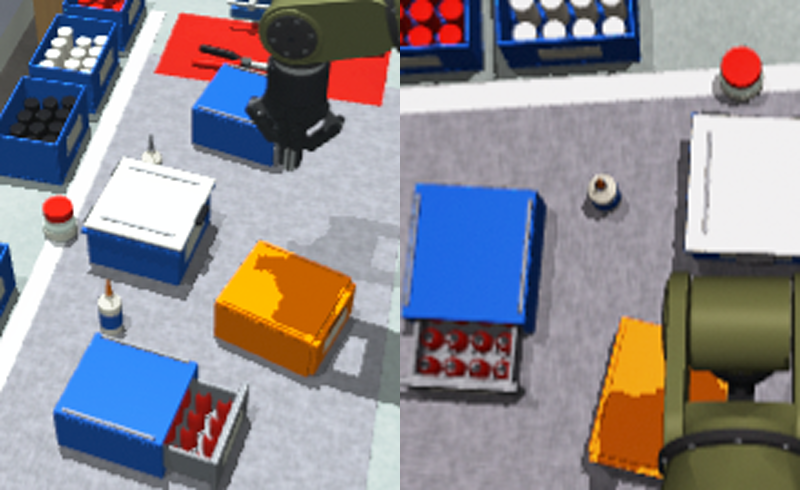

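The lid lies flat on the box at (150,200) in the left half. The cap drawer at (210,420) is still open, and the bottles and jar are upright. I'm handing it in.

```bash
python3 -c "
from workcell import robot
print(robot.hand_in())"
```

```text
the job is handed in; nothing more can be done
None
```

I pushed the white-ring drawer fully shut and then the blue box's lid down flat. In the last pictures the cap drawer was still open, and the box and the things near it looked undisturbed. I handed the job in at about 13.5 s on the robot's clock; no verdict came back.

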